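# Refit the push knob of a finds-drying warmer

### The job

On the drying warmer, first turn the fitted selector knob until its pointer lines up with the bold index mark on the panel. Then take the loose knob, turn it so that its D-shaped bore matches the flat of the bare shaft, push it fully onto the shaft and keep pressing so that the sprung shaft is pushed all the way in. Finish like that, still gripping the knob and pressing it down; leave the selector at its mark and do not disturb the brush, jar and bowl.

Things in the scene. Friction and masses are not known exactly. Their poses are not given: they have to be found in the camera images.
- warmer: (mm) drying warmer, a white box 260 (x) x 300 (y) x 70 high, fixed to the bench; origin at the centre of its underside, x away from the robot at yaw 0. On its top (panel, height 70), a light grey strip along the robot-side edge carries the fitted selector knob at local (-75, +80) and the bare D-shaft at (-75, -60); a white tray of sherds, up to height 108, stands behind, from local x = +9 on
- selector (a joint): angle of the fitted selector knob in rad: 0 when its pointer is at the index mark (the bold black mark on the far side of the knob, in the warmer's +x direction from its axis), positive counterclockwise from above; range -1.7 to 1.7; stays where left, about 0.05 N m of friction
- selector_top (a point): (mm) on the axis of the fitted selector knob, at the top face of its bar, 112 above the bench; z up, x along the bar to its pointed end (turns with the knob). Black knob: round skirt 48 across, 18 high, and on it an upright bar 14 thick, 22 high, reaching from 20 behind the axis to a tip 27 ahead of it, a white line on the pointed half
- shaft_top (a point): (mm) centre of the top end of the bare steel D-shaft, 92 above the bench when not pressed; z up, x points the way the flat faces (as does the black line on the bright collar at its foot), up to 50 degrees either way from the warmer's x, different each time. 14 in diameter, flat 3.5 from the axis, standing 22 above the panel; it turns only stiffly (0.15 N m)
- plunger (a joint): how far the shaft is pushed in, in m: 0 out, 0.005 fully in at its stop; a spring pushes it back out with 3 N at 0 and 9 N when fully in
- knob: (mm) the loose black knob, about 60 g, standing upright on the bench; outside as the selector: round skirt 48 across, 18 high, and on it a bar 14 thick, 22 high, from 20 behind the axis to a pointed tip 27 ahead (total height 40). Origin at the centre of its underside, z up, x along the bar to the pointed end. Pressed fully home and in, its underside is 3 above the panel
- knob_seat (a point): (mm) centre of the blind end of the D bore in the loose knob's underside, 14 above the underside, axes as the knob; meets shaft_top when fully on. Bore on the axis, 14 deep, 15.8 in diameter, its flat 4.4 from the axis on the pointed (+x) side: the pointer must point the way the shaft's flat faces. Its mouth flares by 2
- brush: (mm) bystander: hand brush lying on the bench
- jar: (mm) bystander: pale jar, 64 in diameter, 100 high
- pot: (mm) bystander: terracotta bowl, 90 in diameter, 50 high
There are look-alikes about, which are no part of the job. Several things look just like the knob: the one meant starts farthest to the robot's right.

How it is judged:
By the outcome, as a careful person would: the job done as asked, in the order asked, and still so for the second after the job is handed in, while the arm keeps its last pose, push and grip.
It also fails if it takes over 51 s, if anything falls off the work surface, if the arm or the gripper's body presses on something with over 40 N, if the wrist force passes 120 N, or if a joint passes its speed limit or range.

### The arm

A 6-joint arm with a two-finger parallel gripper is mounted at the origin on the work surface. World frame = base frame: x ahead of the robot, y to its left, z up, the work surface at z = 0. Lengths are in m, angles in rad, forces in N, time in s.
With the tool pointing down it reaches from about 0.375 to 0.975 m from the base axis. Payload 3.8 kg.
Tool frame: the origin (TCP) lies midway between the tips of the shut fingers; the grasp point (between the pads) lies 19 mm behind it; z points along the fingers, y is the line along which they close (so a half turn about z gives the same grasp; the last joint's range is limited). The gripper opens to 88 mm and grips with 3 to 60 N. Pads are 18 mm wide; open, the fingers measure 123 mm over their backs; the gripper's body (75 mm by 187 mm) begins 45 mm behind the grasp point.
Start: joints at [1.147, 0.264, 1.604, -0, 1.274, -0.037], TCP at [0.255, 0.625, 0.239] pointing down, gripper open.
Joint ranges: [-2.63, 2.63], [-0.94, 2.18], [0.31, 2.57], [-1.31, 4.45], [0, 2.66], [-2.55, 2.55]. Speed limits (rad/s): [2.57, 2.57, 3.14, 3.14, 3.14, 3.14].

### API

Orientations are given as a 3x3 rotation matrix whose columns are the frame's x, y, z axes.
In Python, from workcell import manip, imaging gives the robot as it stands.
- The arm moves only by the tool arm_command, never from a script. Its argument "steps" is a list of rows, each an object of numbers: "dx", "dy", "dz": the shift along the tool's x, y, z scaled (see below); "rx", "ry", "rz": the turn, a rotation vector about the tool's x, y, z scaled (see below). A call has 1 to 10 rows; each row shifts and turns the commanded pose from where the row before left it, along the tool's axes as they then stand; what a row does not reach is not made up. The controller multiplies each number of a shift by 0.1 m and each number of a turn by pi rad. A row lasts 1/10 s, in which the tool goes at most 50 mm and 8.59 degrees, less where a joint would pass 70% of its speed; a pose out of reach is approached as far as the arm can. A call with a number of a shift or a turn outside -1 to 1 is refused whole. A call with a gripper value outside its range is refused whole. "hand" is the gripper command: -1 is fully open, 1 is shut, values between are in proportion, set as the call begins (left out, the last holds). The fingers move at their own pace and stop on an object; the grip force is fixed at half the most. Time passes only in rows, so rows that do not move let the fingers close. It gives the time, the measured TCP pose, the force, the opening and the grip force at its end, in the units of the state.
- manip.sense(): the state, without advancing time (a new reading comes with each control period).
- imaging.read_camera(name): name is "scene" or "top"; returns the picture (480x640x3 uint8, red, green, blue); there is no depth.
- imaging.camera_info(name): a dict with "intrinsics" (3x3 intrinsics, pixels), "D" ([k1, k2, p1, p2, k3] as OpenCV has them; the pictures are not rectified), "pose" (4x4, takes a point from camera to world coordinates). Camera axes: x right, y down, z forward; pixel columns grow to the right and rows downward; lengths in m; the calibration is good to about 2 mm. A picture is of the moment at which its call begins. camera_info takes no time and is no camera call.
- manip.job_done(): hands the job in; it is judged then, once.
The state is a dict: "clock": time; "joint_positions": joint angles; "qd": joint speeds; "effort": joint torques, N m; "ee_pos": TCP position; "orientation": TCP orientation; "wrist_force": force on the tool from outside, world axes, zero at the start; "ft_torque": the same for the moment, N m; "opening": finger opening in m; "gripper_force": force on a finger pad.
Only numpy, scipy, OpenCV 4.12 (cv2) and the standard library are available. Lean on these libraries where they do the work, as an engineer would, in place of code of your own. Each camera call takes 0.05 s, during which the arm holds its last target. There are 200 camera calls.

## Working session

There is one attempt and no reset: what is moved stays moved. The work goes in short steps, Python scripts to look and compute and a tool call to move; the robot and the scene stay as the last step left them, time stands still between calls to the robot, and variables do not carry over. Pictures are saved under pics/ and viewed, at most 10 in all, crops included, and the job is handed in when it is done.

Besides the shell and the picture viewer there is one more tool, called after ">>>" as name(argument=value, ...) on one line, values as JSON. arm_command: Moves the arm, as the interface text tells. Its arguments: {"type":"object","properties":{"steps":{"type":"array","items":{"type":"object","properties":{"dx":{"type":"number","minimum":-1,"maximum":1},"dy":{"type":"number","minimum":-1,"maximum":1},"dz":{"type":"number","minimum":-1,"maximum":1},"rx":{"type":"number","minimum":-1,"maximum":1},"ry":{"type":"number","minimum":-1,"maximum":1},"rz":{"type":"number","minimum":-1,"maximum":1}}}},"hand":{"type":"number"}},"required":["steps"]}

```bash
mkdir -p pics; cat > h.py <<'E'
import numpy as np, cv2
from workcell import manip, imaging
def info(n):
    i=imaging.camera_info(n); return np.array(i["intrinsics"],float),np.array(i["D"],float),np.array(i["pose"],float)
def ray(n,px):
    K,D,T=info(n); p=cv2.undistortPoints(np.array(px,float).reshape(-1,1,2),K,D).reshape(-1,2)
    d=np.c_[p,np.ones(len(p))]@T[:3,:3].T; return T[:3,3],d
def onz(n,px,z):
    o,d=ray(n,px); return o+d*((z-o[2])/d[:,2])[:,None]
def proj(n,P):
    K,D,T=info(n); R=T[:3,:3].T; return cv2.projectPoints(np.array(P,float).reshape(-1,3),cv2.Rodrigues(R)[0],-R@T[:3,3],K,D)[0].reshape(-1,2)
def snap(n,f):
    im=imaging.read_camera(n); cv2.imwrite(f"pics/{f}.png",im[...,::-1]); return im
E
python3 - <<'E'
from h import *
for n in("scene","top"):
    snap(n,n+"0"); K,D,T=info(n); print(K.round(1),D,T.round(3))
s=manip.sense(); print(s)
E
```

```text
[[438.8   0.  320.5]
 [  0.  438.8 234.9]
 [  0.    0.    1. ]] [0.0347689 0.        0.        0.        0.       ] [[ 0.743  0.499 -0.446  1.009]
 [ 0.669 -0.559  0.49  -0.474]
 [-0.004 -0.662 -0.749  0.897]
 [ 0.     0.     0.     1.   ]]
[[453.4   0.  321.3]
 [  0.  453.4 239. ]
 [  0.    0.    1. ]] [0.00269555 0.         0.         0.         0.        ] [[-0.026 -0.982  0.189  0.316]
 [-1.     0.027  0.     0.031]
 [-0.006 -0.189 -0.982  1.159]
 [ 0.     0.     0.     1.   ]]
{'clock': 0.1, 'joint_positions': array([ 1.14709766e+00,  2.64687494e-01,  1.60523670e+00, -1.72569899e-06,
        1.27371699e+00, -3.69186230e-02]), 'qd': array([ 7.01680021e-05, -6.35831925e-04, -2.78132815e-03, -1.68545959e-03,
        1.19065520e-03, -2.24311228e-03]), 'effort': array([-8.61248736e-05, -5.03619719e+01, -3.58070827e+01,  7.30373128e-02,
        2.34003336e-02, -5.30406089e-05]), 'ee_pos': array([0.25436229, 0.62453866, 0.23750639]), 'orientation': array([[-9.26128614e-01,  3.77206951e-01, -8.40717734e-04],
       [ 3.77207881e-01,  9.26126733e-01, -1.86806579e-03],
       [ 7.39637681e-05, -2.04719453e-03, -9.99997902e-01]]), 'wrist_force': array([ 0.75473727, -1.61293244,  0.1786097 ]), 'ft_torque': array([-0.05573444,  0.02459598, -0.04753819]), 'gripper_force': 0.0, 'opening': 0.08835635370906943}
```

View pics/top0.png

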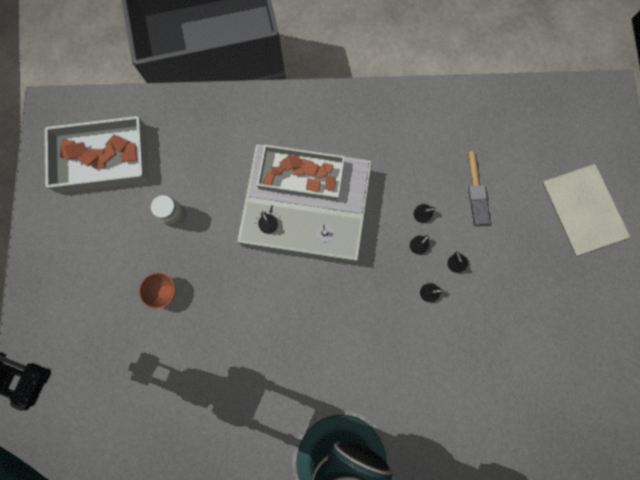

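View pics/scene0.png

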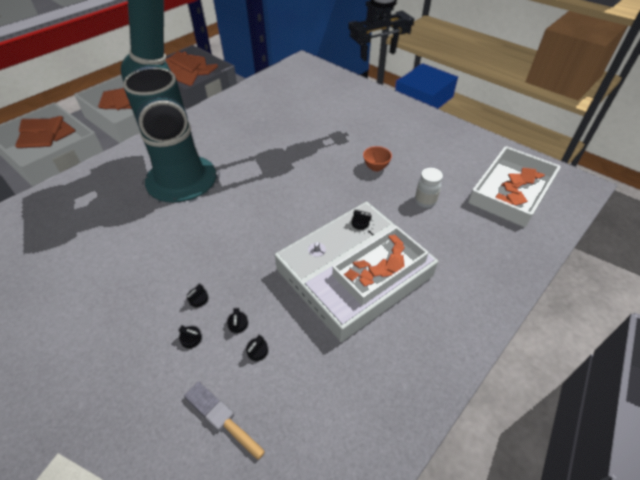

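Candidates for the loose knob in the top view: (425,213), (420,244), (457,262), (431,292). The image's right side is the robot's right (-y), so (457,262) is the one to take. I'll check it in a close crop, and crop the panel too.

```bash
python3 - <<'E'
from h import *
a=cv2.imread("pics/top0.png"); b=cv2.imread("pics/scene0.png")
c=lambda im,x,y,w,h,f: cv2.resize(im[y:y+h,x:x+w],None,fx=f,fy=f,interpolation=cv2.INTER_CUBIC)
P=c(a,235,190,130,75,6); cv2.imwrite("pics/c1.png",P[:, :780])
A=c(a,405,195,80,115,5); B=c(b,170,275,110,95,3.6)
o=np.zeros((575,796,3),np.uint8); o[:,:400]=A; o[:342,400:796]=B; cv2.imwrite("pics/c2.png",o)
for z in(.018,): print(onz("top",[[425,213],[420,244],[457,262],[431,292]],z).round(3))
print(onz("top",[[239,240],[358,259],[371,160],[257,146]],.07).round(3))
print(onz("top",[[268,224]],.09).round(3),onz("top",[[325,231]],.08).round(3))
E
```

```text
[[ 0.597 -0.238  0.018]
 [ 0.516 -0.22   0.018]
 [ 0.467 -0.311  0.018]
 [ 0.393 -0.239  0.018]]
[[ 0.529  0.233  0.07 ]
 [ 0.474 -0.056  0.07 ]
 [ 0.726 -0.099  0.07 ]
 [ 0.772  0.189  0.07 ]]
[[0.563 0.159 0.09 ]] [[0.544 0.022 0.08 ]]
```

View pics/c1.png

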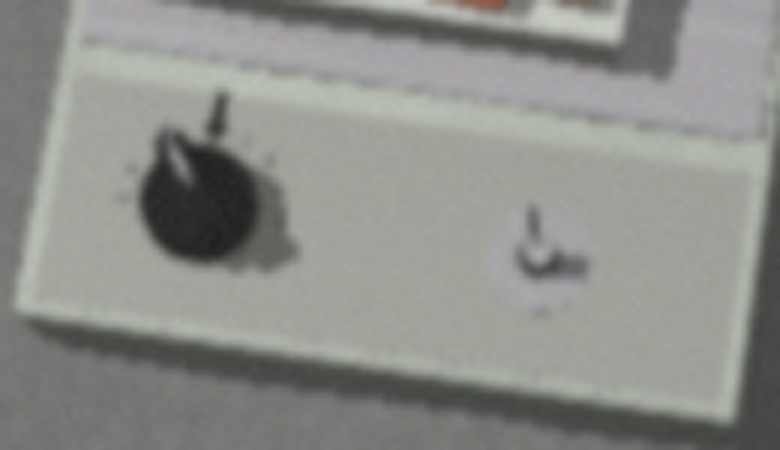

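View pics/c2.png

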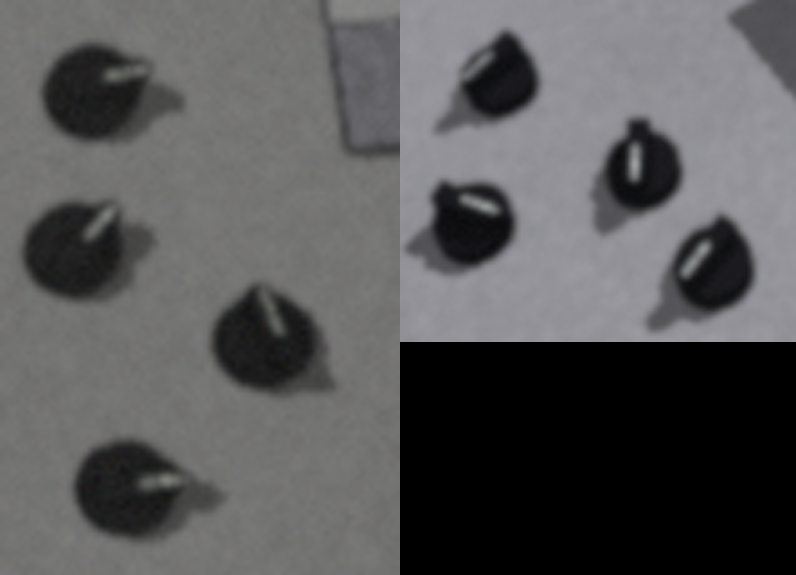

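c1 shows the selector at crop (205,200), with its pointer left of the index mark at (220,115). The shaft is at (540,255), with the collar line going up to (533,210). c2 confirms the rightmost knob, with its pointer up and slightly left. Next I'll measure these.

```bash
cat > meas.py <<'E'
from h import *
def avg(n,k=6): return np.mean([imaging.read_camera(n).astype(float) for _ in range(k)],0)
def line(g,x,y,r,thr,dark):
    sub=g[y-r:y+r+1,x-r:x+r+1]; w=np.clip((thr-sub) if dark else (sub-thr),0,None)
    return sub,w
E
python3 - <<'E'
from meas import *
T=avg("top");S=avg("scene"); np.save("T.npy",T);np.save("S.npy",S)
c=lambda im,x,y,w,h,f: cv2.resize(im[y:y+h,x:x+w,::-1].clip(0,255).astype(np.uint8),None,fx=f,fy=f,interpolation=cv2.INTER_CUBIC)
o=np.zeros((600,800,3),np.uint8)
o[:300,:400]=c(T,305,215,40,30,10); o[:300,400:]=c(S,300,235,40,30,10)
o[300:,:400]=c(T,248,200,40,30,10); o[300:,400:]=c(S,345,203,40,30,10)
cv2.imwrite("pics/c3.png",o)
# warmer edges: panel brightness vs bench, subpixel along scan lines (front edge)
g=T.mean(2)
for nm,(x,y) in dict(sel=(268,222),knob=(457,262)).items():
    m=(g[y-20:y+20,x-20:x+20]<38).astype(np.uint8)
    n,l,st,ce=cv2.connectedComponentsWithStats(m); i=1+np.argmax(st[1:,4]); print(nm,st[i],ce[i]+[x-20,y-20])
print(g[205:236:1,252:288].astype(int)[::2])
E
```

```text
sel [20 14  8 16 43] [271.51162791 225.23255814]
knob [ 11  12  19  18 220] [457.18636364 263.63636364]
[[160 161 160 160 161 161 160 161 162 162 162 162 163 164 165 166 170 168
  155 131 131 156 174 180 181 181 181 182 182 182 182 183 182 183 182 182]
 [161 160 160 160 161 160 161 160 160 160 161 160 159 160 159 160 159 152
  127  84 100 144 159 161 162 163 163 164 167 167 169 170 173 172 174 174]
 [161 161 161 160 161 160 160 161 161 159 156 159 160 160 160 159 156 138
   97  73 107 148 159 160 160 159 160 159 159 159 159 160 160 161 161 160]
 [161 161 161 161 161 161 160 160 154 135 117 121 125 134 151 156 145 105
   69  67 102 142 157 159 158 159 159 159 160 160 159 160 160 159 160 159]
 [161 161 161 161 162 161 160 153 129  90  84  93  71  66  94 117 119 108
   98 114 141 152 154 148 145 155 159 160 159 160 160 159 159 159 159 159]
 [162 162 161 162 161 161 161 155 133  84  72 105 119  81  48  40  42  44
   51  63  83 109 132 149 156 159 158 153 151 156 160 160 160 159 159 159]
 [160 161 161 154 144 144 152 141 102  62  51  75 112 119  80  46  38  38
   38  37  39  46  61  91 12
[... 688 characters left out ...]
  42  41  42  42  42  42  41
   38  38  37  37  37  38  45  67  90  96  94  93 114 149 159 159 160 159]
 [162 162 162 161 161 161 157 138  94  57  43  41  42  44  42  40  37  37
   35  36  37  37  38  47  65  85  95  96  97  98 111 136 152 159 160 159]
 [162 161 162 162 160 161 161 159 147 121  86  58  46  42  40  39  38  35
   35  36  41  50  63  81  92  97  97  97  96  98  97 104 126 152 159 159]
 [162 162 161 161 161 161 162 162 161 158 151 136 121 112  97  84  80  75
   78  85  90  92  95  99 104 103 100  97 100 106 115 130 140 155 159 160]
 [162 162 161 162 162 162 161 162 162 161 161 161 160 159 157 155 154 154
  155 154 148 137 133 139 150 148 136 133 139 152 156 159 160 159 159 160]]
```

View pics/c3.png

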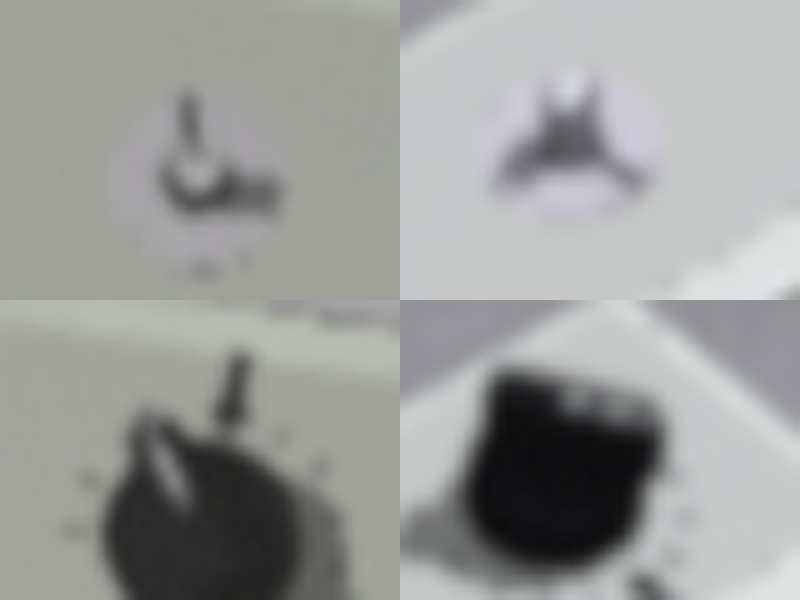

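```bash
cat > m2.py <<'E'
from meas import *
def P(n,x0,y0,pts,z,f=10): return onz(n,[[x0+(x+.5)/f-.5,y0+(y+.5)/f-.5] for x,y in pts],z)[:,:2]
ang=lambda a,b: np.degrees(np.arctan2(*(b-a)[::-1]))
T=np.load("T.npy");g=T.mean(2)
ct=P("top",305,215,[[197,180],[190,95],[195,140]],.072)
cs=P("scene",300,235,[[170,145],[243,183],[205,150]],.072)
for c in(ct,cs): print("collar",c.round(4).tolist(),"dir",ang(c[0],c[1]),ang(c[2],c[1]))
st=P("top",305,215,[[197,172]],.092); ss=P("scene",300,235,[[170,90]],.092); print("shaft top",st,ss)
ix=P("top",248,200,[[232,120],[240,55]],.07); print("index",ix.tolist(),ang(*ix))
w=P("top",248,200,[[185,200],[148,120]],.112); print("selline top",w.tolist(),ang(*w))
w=P("scene",345,203,[[165,100],[232,115]],.112); print("selline sc",w.tolist(),ang(*w))
# edges of the warmer front (top view): gradient along columns
pts=[]
for x in range(246,354,4):
    y0=241+(x-239)*.16; ys=np.arange(int(y0)-8,int(y0)+6); d=-np.diff(g[ys,x]); d=np.clip(d,0,None)
    pts.append([x,ys[np.argmax(d)]+.5])
p=onz("top",pts,.07); v=cv2.fitLine(p[:,:2].astype(np.float32),cv2.DIST_HUBER,0,.01,.01).ravel(); print("front edge",np.degrees(np.arctan2(v[1],v[0])),v[2:])
k=onz("top",[[457.2,263]],.018); print("knob",k)
m=g[245:280,440:475].copy(); print(g[250:262,450:464].astype(int))
E
python3 m2.py
```

```text
collar [[0.5415, 0.0239], [0.5629, 0.025], [0.5516, 0.0241]] dir 3.0350319023138055 4.628389890835879
collar [[0.5425, 0.0247], [0.5637, 0.0277], [0.5499, 0.0293]] dir 7.908262247972973 -6.475762429667781
shaft top [[0.5393501  0.02397233]] [[0.54223546 0.02533919]]
index [[0.5986670914849297, 0.15486835819323122], [0.6152482918737403, 0.15279403628766716]] -7.130704446102824
selline top [[0.5685219248462989, 0.16134565341701354], [0.5883318799450887, 0.17009457983744952]] 23.828310983705762
selline sc [[0.5683360068384313, 0.16205933280755502], [0.5840215446519323, 0.16905081239968356]] 24.023859735629273
front edge 79.6499 [0.4972873 0.0892167]
knob [[ 0.46476544 -0.31082675  0.018     ]]
[[117 117 118 116 116 112 111 111 113 115 117 116 115 115]
 [116 116 117 117 111  99  93  95 103 110 115 115 114 114]
 [116 115 115 109  93  69  69  84  86  94 106 110 110 113]
 [113 112 107  94  65  45  60  85  81  73  86  93 102 111]
 [112 105  90  69  43  33  54  83  87  65  55  61  79  98]
 [105  89  64  40  28  29  41  70  89  75  45  36  49  71]
 [ 83  63  39  27  23  25  33  56  83  85  53  31  31  42]
 [ 53  40  29  27  23  22  29  42  69  86  59  34  26  27]
 [ 35  29  29  25  23  23  27  35  61  88  76  46  28  25]
 [ 29  27  27  29  24  23  25  32  53  83  91  61  33  23]
 [ 29  28  28  27  26  24  23  26  41  70  93  72  41  27]
 [ 29  31  29  29  27  25  23  23  30  52  74  66  42  27]]
```

```bash
cat > d.py <<'E'
# usage: d.py x y z yangle_deg
import sys
from h import *
x,y,z,a=map(float,sys.argv[1:5]); s=manip.sense(); R=s["orientation"]
a=np.radians(a); Y=np.array([np.cos(a),np.sin(a),0]); Z=np.array([0,0,-1.]); G=np.c_[np.cross(Y,Z),Y,Z]
d=R.T@(np.array([x,y,z])-s["ee_pos"])/.1
r=cv2.Rodrigues(R.T@G)[0].ravel()/np.pi
print("d",d.round(3),"r",r.round(4),"d in goal axes",(G.T@(np.array([x,y,z])-s["ee_pos"])/.1).round(3),"pos",s["ee_pos"].round(4),"yang",np.degrees(np.arctan2(R[1,1],R[0,1])).round(1),"t",s["clock"],"F",s["wrist_force"].round(1),s["ft_torque"].round(2),"open",round(s["opening"],4),s["gripper_force"],"q",s["joint_positions"].round(2))
E
python3 - <<'E'
from h import *
f=lambda p:onz("top",p,.04)[:,:2]
w=f([[460.2,260],[457.2,252]]);print("knobline",w,np.degrees(np.arctan2(*(w[1]-w[0])[::-1])))
print(onz("top",[[157,290],[165,208]],.05).round(3))
E
```

```text
knobline [[ 0.46920836 -0.31230197]
 [ 0.48951873 -0.30652986]] 15.864893475351142
[[0.414 0.436 0.05 ]
 [0.62  0.425 0.05 ]]
```

>>> arm_command(hand=0, steps=[{"dx": -0.386,"dy": -0.259},{"dx": -0.386,"dy": -0.259},{"dx": -0.386,"dy": -0.259},{"dx": -0.386,"dy": -0.259},{"dx": -0.386,"dy": -0.259},{"dx": -0.386,"dy": -0.259},{"dx": -0.386,"dy": -0.259},{"dx": -0.386,"dy": -0.259},{"dx": -0.386,"dy": -0.259},{"dx": -0.386,"dy": -0.259}])

```text
$.steps[0]: bad value
```

```bash
python3 d.py .566 .162 .14 114
```

```text
d [-4.631 -3.115  0.987] r [ 0.      0.     -0.2564] d in goal axes [-0.961 -5.498  0.988] pos [0.2546 0.6252 0.2388] yang 67.8 t 0.7 F [ 0.5  0.3 -0.1] [ 0.01 -0.04  0.04] open 0.0883 0.0 q [ 1.15  0.26  1.6  -0.    1.27 -0.04]
```

>>> arm_command(hand=0, steps=[{"dx": -0.386,"dy": -0.259,"dz": 0,"rx": 0,"ry": 0,"rz": 0},{"dx": -0.386,"dy": -0.259,"dz": 0,"rx": 0,"ry": 0,"rz": 0},{"dx": -0.386,"dy": -0.259,"dz": 0,"rx": 0,"ry": 0,"rz": 0},{"dx": -0.386,"dy": -0.259,"dz": 0,"rx": 0,"ry": 0,"rz": 0},{"dx": -0.386,"dy": -0.259,"dz": 0,"rx": 0,"ry": 0,"rz": 0},{"dx": -0.386,"dy": -0.259,"dz": 0,"rx": 0,"ry": 0,"rz": 0},{"dx": -0.386,"dy": -0.259,"dz": 0,"rx": 0,"ry": 0,"rz": 0},{"dx": -0.386,"dy": -0.259,"dz": 0,"rx": 0,"ry": 0,"rz": 0},{"dx": -0.386,"dy": -0.259,"dz": 0,"rx": 0,"ry": 0,"rz": 0},{"dx": -0.386,"dy": -0.259,"dz": 0,"rx": 0,"ry": 0,"rz": 0}])

```text
clock: 1.7
ee_pos: [0.5153, 0.238, 0.2391]
orientation: [[-0.926, 0.377, 0.001], [0.377, 0.926, 0.0], [-0.001, 0.001, -1.0]]
wrist_force: [0.1, 0.5, 0.3]
opening: 0.0441
gripper_force: 0.0
```

```bash
python3 d.py .566 .162 .14 114
```

```text
d [-0.756 -0.513  0.991] r [ 1.000e-04  3.000e-04 -2.564e-01] d in goal axes [-0.154 -0.901  0.991] pos [0.5153 0.238  0.2391] yang 67.8 t 1.7 F [0.1 0.5 0.3] [0.03 0.03 0.  ] open 0.0441 0.0 q [ 0.39  0.06  1.84  0.    1.24 -0.8 ]
```

>>> arm_command(steps=[{"dx": 0,"dy": 0,"dz": 0.12,"rx": 0,"ry": 0,"rz": -0.0427},{"dx": 0,"dy": 0,"dz": 0.12,"rx": 0,"ry": 0,"rz": -0.0427},{"dx": 0,"dy": 0,"dz": 0.12,"rx": 0,"ry": 0,"rz": -0.0427},{"dx": 0,"dy": 0,"dz": 0.12,"rx": 0,"ry": 0,"rz": -0.0427},{"dx": 0,"dy": 0,"dz": 0.12,"rx": 0,"ry": 0,"rz": -0.0427},{"dx": 0,"dy": 0,"dz": 0.12,"rx": 0,"ry": 0,"rz": -0.0427},{"dx": -0.05,"dy": -0.3,"dz": 0,"rx": 0,"ry": 0,"rz": 0},{"dx": -0.05,"dy": -0.3,"dz": 0,"rx": 0,"ry": 0,"rz": 0},{"dx": -0.05,"dy": -0.3,"dz": 0,"rx": 0,"ry": 0,"rz": 0},{"dx": 0,"dy": 0,"dz": 0,"rx": 0,"ry": 0,"rz": 0}])

```text
clock: 2.7
ee_pos: [0.5665, 0.161, 0.167]
orientation: [[-0.915, -0.403, 0.001], [-0.403, 0.915, -0.001], [-0.001, -0.001, -1.0]]
wrist_force: [-0.7, 0.2, 0.6]
opening: 0.0442
gripper_force: 0.0
```

```bash
python3 d.py .566 .162 .091 114
```

```text
d [0.001 0.012 0.76 ] r [-0.0004  0.0003 -0.0012] d in goal axes [0.001 0.011 0.76 ] pos [0.5665 0.161  0.167 ] yang 113.8 t 2.7 F [-0.7  0.2  0.6] [ 0.07  0.05 -0.  ] open 0.0442 0.0 q [ 0.24  0.16  1.87 -0.    1.11 -1.75]
```

Aligned, so I'll descend in steps.

>>> arm_command(steps=[{"dx": 0,"dy": 0.01,"dz": 0.25,"rx": 0,"ry": 0,"rz": 0},{"dx": 0,"dy": 0,"dz": 0.25,"rx": 0,"ry": 0,"rz": 0},{"dx": 0,"dy": 0,"dz": 0.13,"rx": 0,"ry": 0,"rz": 0},{"dx": 0,"dy": 0,"dz": 0.1,"rx": 0,"ry": 0,"rz": 0},{"dx": 0,"dy": 0,"dz": 0,"rx": 0,"ry": 0,"rz": 0}])

```text
clock: 3.2
ee_pos: [0.5631, 0.1646, 0.0924]
orientation: [[-0.914, -0.406, -0.003], [-0.406, 0.914, -0.001], [0.003, 0.001, -1.0]]
wrist_force: [0.9, -1.0, -0.4]
opening: 0.0439
gripper_force: 0.0
```

>>> arm_command(hand=1, steps=[{"dx": 0,"dy": 0,"dz": 0,"rx": 0,"ry": 0,"rz": 0},{"dx": 0,"dy": 0,"dz": 0,"rx": 0,"ry": 0,"rz": 0},{"dx": 0,"dy": 0,"dz": 0,"rx": 0,"ry": 0,"rz": 0},{"dx": 0,"dy": 0,"dz": 0,"rx": 0,"ry": 0,"rz": 0},{"dx": 0,"dy": 0,"dz": 0,"rx": 0,"ry": 0,"rz": 0}])

```text
clock: 3.7
ee_pos: [0.5664, 0.1621, 0.0949]
orientation: [[-0.913, -0.407, 0.004], [-0.407, 0.913, -0.004], [-0.002, -0.005, -1.0]]
wrist_force: [4.0, -8.1, 1.1]
opening: 0.0137
gripper_force: 30.1
```

```bash
python3 d.py .566 .162 .091 80
```

```text
d [0.004 0.001 0.039] r [-0.0014  0.0013  0.189 ] d in goal axes [ 0.003 -0.002  0.039] pos [0.5664 0.1621 0.0949] yang 114.0 t 3.7 F [ 4.  -8.1  1.1] [-1.24 -0.57 -0.  ] open 0.0137 30.073873054934666 q [ 0.24  0.23  1.93 -0.01  0.98 -1.75]
```

>>> arm_command(steps=[{"dx": 0,"dy": -0.015,"dz": 0,"rx": 0,"ry": 0,"rz": 0},{"dx": 0,"dy": 0,"dz": 0,"rx": 0,"ry": 0,"rz": 0.0315},{"dx": 0,"dy": 0,"dz": 0,"rx": 0,"ry": 0,"rz": 0.0315},{"dx": 0,"dy": 0,"dz": 0,"rx": 0,"ry": 0,"rz": 0.0315},{"dx": 0,"dy": 0,"dz": 0,"rx": 0,"ry": 0,"rz": 0.0315},{"dx": 0,"dy": 0,"dz": 0,"rx": 0,"ry": 0,"rz": 0.0315},{"dx": 0,"dy": 0,"dz": 0,"rx": 0,"ry": 0,"rz": 0.0315},{"dx": 0,"dy": 0,"dz": 0,"rx": 0,"ry": 0,"rz": 0},{"dx": 0,"dy": 0,"dz": 0,"rx": 0,"ry": 0,"rz": 0}])

```text
clock: 4.6
ee_pos: [0.5663, 0.1624, 0.0949]
orientation: [[-0.985, 0.172, 0.003], [0.172, 0.985, -0.001], [-0.003, -0.0, -1.0]]
wrist_force: [3.6, -4.1, 2.7]
opening: 0.0133
gripper_force: 30.1
```

```bash
python3 d.py .566 .162 .091 80
```

```text
d [ 0.003 -0.005  0.039] r [-0.      0.001   0.0004] d in goal axes [ 0.003 -0.005  0.039] pos [0.5663 0.1624 0.0949] yang 80.1 t 4.6 F [ 3.6 -4.1  2.7] [-0.68 -0.48 -0.05] open 0.0133 30.076989359222353 q [ 0.24  0.23  1.93 -0.    0.98 -1.16]
```

>>> arm_command(hand=0, steps=[{"dx": 0,"dy": 0,"dz": 0,"rx": 0,"ry": 0,"rz": 0},{"dx": 0,"dy": 0,"dz": 0,"rx": 0,"ry": 0,"rz": 0},{"dx": 0,"dy": 0,"dz": 0,"rx": 0,"ry": 0,"rz": 0},{"dx": 0,"dy": 0,"dz": 0,"rx": 0,"ry": 0,"rz": 0},{"dx": 0,"dy": 0,"dz": -0.2,"rx": 0,"ry": 0,"rz": 0},{"dx": 0,"dy": 0,"dz": -0.35,"rx": 0,"ry": 0,"rz": 0},{"dx": 0,"dy": 0,"dz": -0.45,"rx": 0,"ry": 0,"rz": 0},{"dx": 0,"dy": 0,"dz": 0,"rx": 0,"ry": 0,"rz": 0}])

```text
clock: 5.4
ee_pos: [0.5691, 0.1644, 0.2011]
orientation: [[-0.985, 0.174, 0.012], [0.174, 0.985, 0.003], [-0.011, 0.005, -1.0]]
wrist_force: [0.6, 0.1, 0.6]
opening: 0.0445
gripper_force: 0.0
```

```bash
python3 d.py .4665 -.311 .195 -72
```

```text
d [ 0.182 -4.86   0.034] r [ 0.0052 -0.001   0.8442] d in goal axes [-2.444  4.204  0.061] pos [0.5691 0.1644 0.2011] yang 80.0 t 5.4 F [0.6 0.1 0.6] [ 0.04 -0.02  0.04] open 0.0445 0.0 q [ 0.24  0.13  1.84  0.    1.17 -1.16]
```

>>> arm_command(steps=[{"dx": 0.018,"dy": -0.486,"dz": 0,"rx": 0,"ry": 0,"rz": 0},{"dx": 0.018,"dy": -0.486,"dz": 0,"rx": 0,"ry": 0,"rz": 0},{"dx": 0.018,"dy": -0.486,"dz": 0,"rx": 0,"ry": 0,"rz": 0},{"dx": 0.018,"dy": -0.486,"dz": 0,"rx": 0,"ry": 0,"rz": 0},{"dx": 0.018,"dy": -0.486,"dz": 0,"rx": 0,"ry": 0,"rz": 0},{"dx": 0.018,"dy": -0.486,"dz": 0,"rx": 0,"ry": 0,"rz": 0},{"dx": 0.018,"dy": -0.486,"dz": 0,"rx": 0,"ry": 0,"rz": 0},{"dx": 0.018,"dy": -0.486,"dz": 0,"rx": 0,"ry": 0,"rz": 0},{"dx": 0.018,"dy": -0.486,"dz": 0,"rx": 0,"ry": 0,"rz": 0},{"dx": 0.018,"dy": -0.486,"dz": 0,"rx": 0,"ry": 0,"rz": 0}])

```text
clock: 6.4
ee_pos: [0.4613, -0.3138, 0.1932]
orientation: [[-0.985, 0.174, -0.0], [0.174, 0.985, 0.001], [0.0, 0.001, -1.0]]
wrist_force: [-0.5, -0.5, 0.6]
opening: 0.0438
gripper_force: 0.0
```

>>> arm_command(steps=[{"dx": 0,"dy": 0,"dz": 0,"rx": 0,"ry": 0,"rz": 0.0469},{"dx": 0,"dy": 0,"dz": 0,"rx": 0,"ry": 0,"rz": 0.0469},{"dx": 0,"dy": 0,"dz": 0,"rx": 0,"ry": 0,"rz": 0.0469},{"dx": 0,"dy": 0,"dz": 0,"rx": 0,"ry": 0,"rz": 0.0469},{"dx": 0,"dy": 0,"dz": 0,"rx": 0,"ry": 0,"rz": 0.0469},{"dx": 0,"dy": 0,"dz": 0,"rx": 0,"ry": 0,"rz": 0.0469},{"dx": 0,"dy": 0,"dz": 0,"rx": 0,"ry": 0,"rz": 0.0469},{"dx": 0,"dy": 0,"dz": 0,"rx": 0,"ry": 0,"rz": 0.0469},{"dx": 0,"dy": 0,"dz": 0,"rx": 0,"ry": 0,"rz": 0.0469},{"dx": 0,"dy": 0,"dz": 0,"rx": 0,"ry": 0,"rz": 0.0469}])

```text
clock: 7.4
ee_pos: [0.462, -0.3119, 0.1929]
orientation: [[0.084, 0.996, -0.001], [0.996, -0.084, 0.001], [0.001, -0.001, -1.0]]
wrist_force: [0.1, 0.6, -0.0]
opening: 0.0444
gripper_force: 0.0
```

>>> arm_command(steps=[{"dx": 0,"dy": 0,"dz": 0,"rx": 0,"ry": 0,"rz": 0.0469},{"dx": 0,"dy": 0,"dz": 0,"rx": 0,"ry": 0,"rz": 0.0469},{"dx": 0,"dy": 0,"dz": 0,"rx": 0,"ry": 0,"rz": 0.0469},{"dx": 0,"dy": 0,"dz": 0,"rx": 0,"ry": 0,"rz": 0.0469},{"dx": 0,"dy": 0,"dz": 0,"rx": 0,"ry": 0,"rz": 0.0469},{"dx": 0,"dy": 0,"dz": 0,"rx": 0,"ry": 0,"rz": 0.0469},{"dx": 0,"dy": 0,"dz": 0,"rx": 0,"ry": 0,"rz": 0.0469},{"dx": 0,"dy": 0,"dz": 0,"rx": 0,"ry": 0,"rz": 0.0469},{"dx": 0,"dy": 0,"dz": 0,"rx": 0,"ry": 0,"rz": 0}])

```text
clock: 8.3
ee_pos: [0.462, -0.3119, 0.193]
orientation: [[0.951, 0.309, -0.001], [0.309, -0.951, 0.001], [-0.0, -0.001, -1.0]]
wrist_force: [-0.1, 0.8, 0.3]
opening: 0.0442
gripper_force: 0.0
```

```bash
python3 d.py .4665 -.311 .0215 -72; python3 - <<'E'
from meas import *
T=avg("top",3);S=avg("scene",3); np.save("T1.npy",T);np.save("S1.npy",S)
c=lambda im,x,y,w,h,f: cv2.resize(im[y:y+h,x:x+w,::-1].clip(0,255).astype(np.uint8),None,fx=f,fy=f,interpolation=cv2.INTER_CUBIC)
o=np.zeros((600,800,3),np.uint8)
o[:300,:400]=c(T,248,200,40,30,10); o[:300,400:]=c(S,345,203,40,30,10)
o[300:,:400]=c(T,437,237,40,30,10); o[300:,400:]=c(S,160,315,60,45,6.66667)[:300,:400]
cv2.imwrite("pics/c4.png",o)
E
```

```text
d [0.047 0.007 1.715] r [-0.0003  0.0001 -0.0001] d in goal axes [0.046 0.005 1.715] pos [ 0.462  -0.3119  0.193 ] yang -72.0 t 8.3 F [-0.1  0.8  0.3] [-0.02  0.14  0.04] open 0.0442 0.0 q [-0.64  0.08  1.91  0.    1.16  0.62]
```

View pics/c4.png

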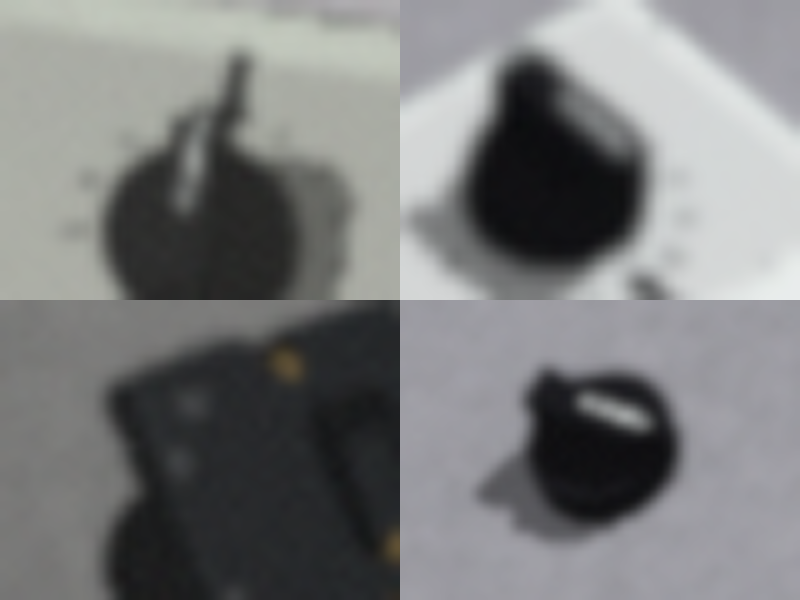

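c4: the selector line, (182,208) to (197,122), is now nearly parallel to the index mark at (236,85). The gripper is above the target knob. I'll check the angle and knob position numerically.

```bash
python3 - <<'E'
from h import *
def P(n,x0,y0,pts,z,f=10): return onz(n,[[x0+(x+.5)/f-.5,y0+(y+.5)/f-.5] for x,y in pts],z)[:,:2]
ang=lambda a,b: np.degrees(np.arctan2(*(b-a)[::-1]))
w=P("top",248,200,[[182,208],[197,122]],.112);print(w,ang(*w))
w=P("scene",345,203,[[160,100],[228,155]],.112);print(w,ang(*w))
i=P("top",248,200,[[231,118],[240,58]],.07);print(i,ang(*i),ang(np.array([.566,.162]),i.mean(0)))
w=P("scene",160,315,[[180,100],[248,126]],.04,6.6667);print("knob line",w,ang(*w))
E
```

```text
[[0.5665923  0.16206387]
 [0.58751811 0.15842539]] -9.863694066076228
[[0.56740502 0.16122948]
 [0.59175659 0.15751967]] -8.662038974817866
[[0.59918446 0.15511342]
 [0.61447843 0.15279833]] -8.607658847623082 -11.145012492862216
knob line [[ 0.46627586 -0.31344781]
 [ 0.49054496 -0.30455648]] 20.12102186371861
```

>>> arm_command(steps=[{"dx": 0.045,"dy": 0.02,"dz": 0.4,"rx": 0,"ry": 0,"rz": 0},{"dx": 0,"dy": 0,"dz": 0.4,"rx": 0,"ry": 0,"rz": 0},{"dx": 0,"dy": 0,"dz": 0.4,"rx": 0,"ry": 0,"rz": 0},{"dx": 0,"dy": 0,"dz": 0.25,"rx": 0,"ry": 0,"rz": 0},{"dx": 0,"dy": 0,"dz": 0.15,"rx": 0,"ry": 0,"rz": 0},{"dx": 0,"dy": 0,"dz": 0.1,"rx": 0,"ry": 0,"rz": 0},{"dx": 0,"dy": 0,"dz": 0,"rx": 0,"ry": 0,"rz": 0},{"dx": 0,"dy": 0,"dz": 0,"rx": 0,"ry": 0,"rz": 0}])

```text
clock: 9.4
ee_pos: [0.4681, -0.3136, 0.0249]
orientation: [[0.951, 0.309, 0.002], [0.309, -0.951, -0.001], [0.001, 0.002, -1.0]]
wrist_force: [0.1, -0.1, 0.5]
opening: 0.0441
gripper_force: 0.0
```

```bash
python3 d.py .467 -.3125 .022 -72
```

```text
d [-0.007 -0.013  0.029] r [ 0.0005 -0.0004 -0.0001] d in goal axes [-0.007 -0.013  0.029] pos [ 0.4681 -0.3136  0.0249] yang -72.0 t 9.4 F [ 0.1 -0.1  0.5] [-0.07  0.11 -0.  ] open 0.0441 0.0 q [-0.63  0.28  2.02 -0.    0.84  0.62]
```

>>> arm_command(hand=1, steps=[{"dx": -0.005,"dy": -0.01,"dz": 0.03,"rx": 0,"ry": 0,"rz": 0},{"dx": 0,"dy": 0,"dz": 0,"rx": 0,"ry": 0,"rz": 0},{"dx": 0,"dy": 0,"dz": 0,"rx": 0,"ry": 0,"rz": 0},{"dx": 0,"dy": 0,"dz": 0,"rx": 0,"ry": 0,"rz": 0},{"dx": 0,"dy": 0,"dz": 0,"rx": 0,"ry": 0,"rz": 0},{"dx": 0,"dy": 0,"dz": 0,"rx": 0,"ry": 0,"rz": 0}])

```text
clock: 10.0
ee_pos: [0.4666, -0.3123, 0.0212]
orientation: [[0.951, 0.309, 0.001], [0.309, -0.951, -0.0], [0.0, 0.001, -1.0]]
wrist_force: [-0.7, -0.1, 3.6]
opening: 0.0135
gripper_force: 30.0
```

>>> arm_command(steps=[{"dx": 0,"dy": 0,"dz": -0.3,"rx": 0,"ry": 0,"rz": 0},{"dx": 0,"dy": 0,"dz": -0.4,"rx": 0,"ry": 0,"rz": 0},{"dx": 0,"dy": 0,"dz": -0.4,"rx": 0,"ry": 0,"rz": 0},{"dx": 0,"dy": 0,"dz": -0.3,"rx": 0,"ry": 0,"rz": 0},{"dx": 0,"dy": 0,"dz": 0,"rx": 0,"ry": 0,"rz": 0}])

```text
clock: 10.5
ee_pos: [0.4693, -0.3142, 0.1661]
orientation: [[0.951, 0.309, 0.008], [0.309, -0.951, -0.006], [0.006, 0.008, -1.0]]
wrist_force: [0.4, -0.5, -0.0]
opening: 0.0139
gripper_force: 30.0
```

```bash
python3 d.py .5415 .0245 .16 -85; python3 - <<'E'
from meas import *
S=avg("scene",3); p=proj("scene",manip.sense()["ee_pos"]).ravel().astype(int); print(p)
x,y=p[0]-30,p[1]-22
cv2.imwrite("pics/c5.png",cv2.resize(S[y:y+45,x:x+60,::-1].astype(np.uint8),None,fx=10,fy=10,interpolation=cv2.INTER_CUBIC)); print(x,y)
E
```

```text
d [ 1.732 -2.999  0.047] r [ 0.0023 -0.0021  0.0721] d in goal axes [ 1.015 -3.311  0.061] pos [ 0.4693 -0.3142  0.1661] yang -72.0 t 10.5 F [ 0.4 -0.5 -0. ] [-0.02  0.14  0.01] open 0.0139 29.99978095293045 q [-0.63  0.11  1.93  0.    1.1   0.62]
[173 298]
143 276
```

View pics/c5.png

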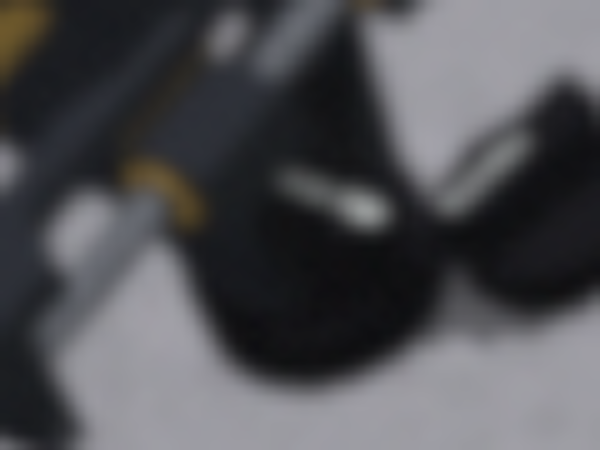

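c5: the knob hangs in the grip, with its white line from crop (278,175) to (390,215). I'll compute its in-hand offset along tool x and then carry it over.

```bash
python3 - <<'E'
from h import *
s=manip.sense();R=s["orientation"]
P=lambda pts,z:onz("scene",[[143+(x+.5)/10-.5,276+(y+.5)/10-.5] for x,y in pts],z)
w=P([[278,175],[390,215]],s["ee_pos"][2]+.019); print(((w-s["ee_pos"])@R*1000).round(1))
E
```

```text
[[ -0.8   0.2 -19. ]
 [ 24.7  -0.9 -19. ]]
```

>>> arm_command(steps=[{"dx": 0.217,"dy": -0.375,"dz": 0,"rx": 0,"ry": 0,"rz": 0},{"dx": 0.217,"dy": -0.375,"dz": 0,"rx": 0,"ry": 0,"rz": 0},{"dx": 0.217,"dy": -0.375,"dz": 0,"rx": 0,"ry": 0,"rz": 0},{"dx": 0.217,"dy": -0.375,"dz": 0,"rx": 0,"ry": 0,"rz": 0},{"dx": 0.217,"dy": -0.375,"dz": 0,"rx": 0,"ry": 0,"rz": 0},{"dx": 0.217,"dy": -0.375,"dz": 0,"rx": 0,"ry": 0,"rz": 0},{"dx": 0.217,"dy": -0.375,"dz": 0,"rx": 0,"ry": 0,"rz": 0.036},{"dx": 0.217,"dy": -0.375,"dz": 0,"rx": 0,"ry": 0,"rz": 0.036},{"dx": 0,"dy": 0,"dz": 0,"rx": 0,"ry": 0,"rz": 0},{"dx": 0,"dy": 0,"dz": 0,"rx": 0,"ry": 0,"rz": 0}])

```text
clock: 11.65
ee_pos: [0.5419, 0.0264, 0.1581]
orientation: [[0.996, 0.091, -0.005], [0.091, -0.996, -0.001], [-0.005, 0.0, -1.0]]
wrist_force: [0.6, 0.4, -0.0]
opening: 0.0139
gripper_force: 30.0
```

```bash
python3 d.py .5415 .0245 .12 -85
```

```text
d [-0.004  0.018  0.381] r [0.     0.0015 0.0014] d in goal axes [-0.006  0.018  0.381] pos [0.5419 0.0264 0.1581] yang -84.8 t 11.65 F [ 0.6  0.4 -0. ] [0.02 0.17 0.01] open 0.0139 29.99979380518198 q [ 0.    0.08  1.97 -0.    1.09  1.48]
```

>>> arm_command(steps=[{"dx": 0,"dy": 0.02,"dz": 0.2,"rx": 0,"ry": 0,"rz": 0},{"dx": 0,"dy": 0,"dz": 0.17,"rx": 0,"ry": 0,"rz": 0},{"dx": 0,"dy": 0,"dz": 0,"rx": 0,"ry": 0,"rz": 0},{"dx": 0,"dy": 0,"dz": 0,"rx": 0,"ry": 0,"rz": 0}])

```text
clock: 12.05
ee_pos: [0.5425, 0.0223, 0.1226]
orientation: [[0.996, 0.086, -0.003], [0.086, -0.996, -0.0], [-0.003, -0.0, -1.0]]
wrist_force: [0.5, 0.0, -0.5]
opening: 0.014
gripper_force: 30.0
```

```bash
python3 d.py .542 .0243 .11 -85
```

```text
d [-0.003 -0.02   0.126] r [-0.      0.0009 -0.0003] d in goal axes [-0.004 -0.02   0.126] pos [0.5425 0.0223 0.1226] yang -85.0 t 12.05 F [ 0.5  0.  -0.5] [-0.02  0.18 -0.01] open 0.014 29.999715853482485 q [-0.    0.12  2.   -0.    1.02  1.48]
```

>>> arm_command(steps=[{"dx": 0,"dy": -0.015,"dz": 0.05,"rx": 0,"ry": 0,"rz": 0},{"dx": 0,"dy": 0,"dz": 0,"rx": 0,"ry": 0,"rz": 0},{"dx": 0,"dy": 0,"dz": 0,"rx": 0,"ry": 0,"rz": 0}])

```text
clock: 12.35
ee_pos: [0.5439, 0.025, 0.1192]
orientation: [[0.996, 0.087, 0.001], [0.087, -0.996, -0.0], [0.001, 0.0, -1.0]]
wrist_force: [1.5, 0.0, -0.7]
opening: 0.0133
gripper_force: 30.0
```

```bash
python3 d.py .542 .0243 .11 -85
```

```text
d [-0.02   0.005  0.092] r [ 0.     -0.0002  0.0001] d in goal axes [-0.02   0.005  0.092] pos [0.5439 0.025  0.1192] yang -85.0 t 12.35 F [ 1.5  0.  -0.7] [-0.01  0.2   0.07] open 0.0133 29.999738344922662 q [ 0.    0.12  2.   -0.    1.01  1.48]
```

>>> arm_command(steps=[{"dx": -0.015,"dy": 0,"dz": 0.03,"rx": 0,"ry": 0,"rz": 0},{"dx": 0,"dy": 0,"dz": 0.03,"rx": 0,"ry": 0,"rz": 0},{"dx": 0,"dy": 0,"dz": 0.03,"rx": 0,"ry": 0,"rz": 0},{"dx": 0,"dy": 0,"dz": 0.02,"rx": 0,"ry": 0,"rz": 0},{"dx": 0,"dy": 0,"dz": 0,"rx": 0,"ry": 0,"rz": 0}])

```text
clock: 12.85
ee_pos: [0.5417, 0.025, 0.1071]
orientation: [[0.996, 0.088, -0.001], [0.088, -0.996, -0.0], [-0.001, -0.0, -1.0]]
wrist_force: [-0.6, -0.6, -1.1]
opening: 0.014
gripper_force: 30.0
```

```bash
python3 d.py .542 .0243 .11 -85
```

```text
d [ 0.002  0.007 -0.029] r [-0.      0.0003  0.0001] d in goal axes [ 0.002  0.007 -0.029] pos [0.5417 0.025  0.1071] yang -85.0 t 12.85 F [-0.6 -0.6 -1.1] [-0.01  0.18  0.05] open 0.014 29.999658716842532 q [ 0.    0.14  2.02 -0.    0.99  1.48]
```

>>> arm_command(steps=[{"dx": 0,"dy": 0,"dz": 0.03,"rx": 0,"ry": 0,"rz": 0},{"dx": 0,"dy": 0,"dz": 0.03,"rx": 0,"ry": 0,"rz": 0},{"dx": 0,"dy": 0,"dz": 0.03,"rx": 0,"ry": 0,"rz": 0},{"dx": 0,"dy": 0,"dz": 0,"rx": 0,"ry": 0,"rz": 0},{"dx": 0,"dy": 0,"dz": 0,"rx": 0,"ry": 0,"rz": 0}])

```text
clock: 13.35
ee_pos: [0.5422, 0.025, 0.099]
orientation: [[0.996, 0.087, 0.0], [0.087, -0.996, 0.0], [0.0, -0.0, -1.0]]
wrist_force: [-0.6, -0.3, 1.5]
opening: 0.0137
gripper_force: 30.0
```

```bash
python3 d.py .542 .0243 .094 -85
```

```text
d [-0.003  0.006  0.05 ] r [-0.     -0.      0.0001] d in goal axes [-0.003  0.006  0.05 ] pos [0.5422 0.025  0.099 ] yang -85.0 t 13.35 F [-0.6 -0.3  1.5] [-0.01  0.34 -0.05] open 0.0137 30.000160122290254 q [0.   0.15 2.02 0.   0.97 1.48]
```

Contact is just starting at the expected height, so the knob has slid on. Now I'll press.

>>> arm_command(steps=[{"dx": 0,"dy": 0,"dz": 0.02,"rx": 0,"ry": 0,"rz": 0},{"dx": 0,"dy": 0,"dz": 0.02,"rx": 0,"ry": 0,"rz": 0},{"dx": 0,"dy": 0,"dz": 0.02,"rx": 0,"ry": 0,"rz": 0},{"dx": 0,"dy": 0,"dz": 0,"rx": 0,"ry": 0,"rz": 0},{"dx": 0,"dy": 0,"dz": 0,"rx": 0,"ry": 0,"rz": 0}])

```text
clock: 13.85
ee_pos: [0.5425, 0.025, 0.0941]
orientation: [[0.996, 0.087, 0.001], [0.087, -0.996, -0.0], [0.001, 0.0, -1.0]]
wrist_force: [-4.4, -0.2, 10.1]
opening: 0.0142
gripper_force: 30.0
```

```bash
python3 d.py .542 .0243 .094 -85
```

```text
d [-0.005  0.006  0.001] r [ 0.     -0.0002  0.0001] d in goal axes [-0.005  0.006  0.001] pos [0.5425 0.025  0.0941] yang -85.0 t 13.85 F [-4.4 -0.2 10.1] [-0.04  0.85 -0.02] open 0.0142 30.001468285918236 q [ 0.    0.15  2.02 -0.    0.96  1.48]
```

>>> arm_command(steps=[{"dx": -0.01,"dy": 0,"dz": 0.01,"rx": 0,"ry": 0,"rz": 0},{"dx": 0,"dy": 0,"dz": 0,"rx": 0,"ry": 0,"rz": 0},{"dx": 0,"dy": 0,"dz": 0.01,"rx": 0,"ry": 0,"rz": 0},{"dx": 0,"dy": 0,"dz": 0,"rx": 0,"ry": 0,"rz": 0},{"dx": 0,"dy": 0,"dz": 0,"rx": 0,"ry": 0,"rz": 0}])

```text
clock: 14.35
ee_pos: [0.5425, 0.0249, 0.0939]
orientation: [[0.996, 0.087, 0.003], [0.087, -0.996, 0.0], [0.003, 0.0, -1.0]]
wrist_force: [-5.8, -0.2, 19.0]
opening: 0.0138
gripper_force: 30.0
```

```bash
python3 d.py .542 .0243 .094 -85
```

```text
d [-0.006  0.006 -0.001] r [ 0.     -0.0009  0.0001] d in goal axes [-0.006  0.006 -0.001] pos [0.5425 0.0249 0.0939] yang -85.0 t 14.35 F [-5.8 -0.2 19. ] [ 0.02  1.18 -0.01] open 0.0138 30.002894327044487 q [0.   0.15 2.03 0.   0.96 1.48]
```

The force rose from 10 to 19 N with almost no travel, so the shaft is at its stop. I'll take one last look at the panel.

>>> arm_command(steps=[{"dx": 0,"dy": 0,"dz": 0,"rx": 0,"ry": 0,"rz": 0},{"dx": 0,"dy": 0,"dz": 0,"rx": 0,"ry": 0,"rz": 0},{"dx": 0,"dy": 0,"dz": 0,"rx": 0,"ry": 0,"rz": 0}])

```text
clock: 14.65
ee_pos: [0.5425, 0.025, 0.0939]
orientation: [[0.996, 0.087, 0.003], [0.087, -0.996, 0.0], [0.003, 0.0, -1.0]]
wrist_force: [-6.6, 0.4, 18.3]
opening: 0.0136
gripper_force: 30.0
```

```bash
python3 - <<'E'
from h import *
s=snap("scene","s9"); cv2.imwrite("pics/c6.png",cv2.resize(s[190:290,270:400,::-1],None,fx=6,fy=6,interpolation=cv2.INTER_CUBIC)); print(manip.sense()["wrist_force"],manip.sense()["ee_pos"])
E
```

```text
[-5.95475003 -0.11568328 18.23592112] [0.54251747 0.02496766 0.09388339]
```

View pics/c6.png

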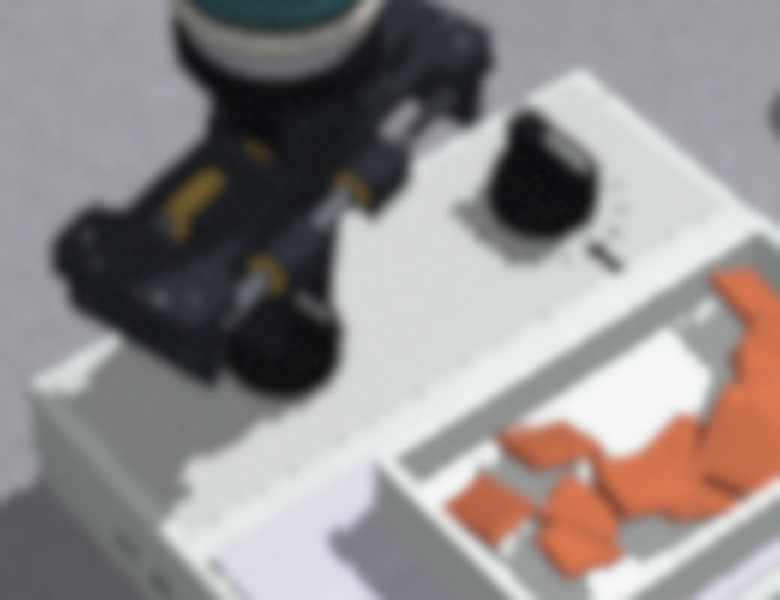

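c6 shows the knob seated flush on the panel at crop (290,350), still gripped. The selector at (545,170) still points at its mark, (605,255).

```bash
python3 -c "
from workcell import manip
print(manip.job_done())"
```

```text
the job is handed in; nothing more can be done
None
```

I turned the selector to within about 1° of its index mark, fitted the loose knob on the D-shaft, and handed the job in at about 15 s with the knob still gripped and pressed fully in at about 18 N; the hand-in returned no verdict.

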